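# Count three printed discs into a tray and slide it into its case

## Task

This order is for three discs: with a fingertip pressed gently on top, drag the discs one at a time off the open end of the trough into the white tray, one lying flat in each bay, sliding the tray along towards the orange case so that an empty bay is ready for each. Leave the other two discs in the trough, then, once all three are in, push the tray fully home into the case, flush with its mouth. Do not press any disc hard (it cracks) and leave the reject disc and the tools around alone.

Things in the scene. Friction and masses are not known exactly. Their poses are not given: they have to be found in the camera images.
- station: fixed packing station: black trough, tray lane, orange case. Origin on the table (z = 0) straight below the middle of the trough's lip; x = along the trough to its open end (the way discs are dragged, away from the robot), y = left of that, z up. All station mm below are in this frame. Station, tray and discs are slick plastic
- lip (a point): middle of the trough's lip edge, on its floor (station 0, 0, 21.5 mm), station axes. Trough: floor top z 21.5 and 4 thick at the lip, from x = -224 (closed back wall, top z 35.5) to 0 (open end over the tray); inner width 46, side walls 5 thick, tops z 28.5, i.e. 2 below the disc tops
- lane (a point): middle of the tray lane's open end on its base (station 27, 150, 5 mm), station axes. Base top z 5; two straight aluminium rails run along y from 0 to 150, inner faces at x -5.5 and 59.5, tops z 15; they lead the tray under the lip and into the case
- mouth (a point): middle of the case's mouth at base height (station 27, -32, 5 mm), station axes. Orange case: sleeve with roof, mouth faces +y, inside 65 wide in line with the rails, inner roof z 22, roof top z 25, end stop at y -195 (163 deep). The tray slides in along -y with 1.5 mm play a side until it meets the stop
- tray: loose white tray 62 (x) x 162 (y) x 11 high, 80-180 g, origin centre of its underside, axes as the station. Floor, walls, 2 dividers 3 thick; three bays along y, each 56 (x) x 50 (y), 8 deep, centres at y -53 (nearest the case), 0, 53. Starts with bay -53 under the lip within a few mm; each 53 mm slide to the case brings the next. Home: origin at station y -114, rear end flush with the mouth
- disc_1: loose blue printed disc, 44 mm across, 9 thick, about 20 g, flat in the trough, at the open end, next to the lip; origin at its centre (4.5 below its top face), z its axis. The five lie edge to edge: no finger fits beside or behind. Slick on the trough, grippy to a fingertip: pressed on top with 4 to 15 N it follows the fingertip. Hard: touch down at about 5 mm/s, over 40 N cracks it
- disc_2: loose blue printed disc, 44 mm across, 9 thick, about 20 g, flat in the trough, second from the lip; origin at its centre (4.5 below its top face), z its axis. The five lie edge to edge: no finger fits beside or behind. Slick on the trough, grippy to a fingertip: pressed on top with 4 to 15 N it follows the fingertip. Hard: touch down at about 5 mm/s, over 40 N cracks it
- disc_3: loose blue printed disc, 44 mm across, 9 thick, about 20 g, flat in the trough, third from the lip; origin at its centre (4.5 below its top face), z its axis. The five lie edge to edge: no finger fits beside or behind. Slick on the trough, grippy to a fingertip: pressed on top with 4 to 15 N it follows the fingertip. Hard: touch down at about 5 mm/s, over 40 N cracks it
- disc_4: loose blue printed disc, 44 mm across, 9 thick, about 20 g, flat in the trough, fourth from the lip; stays there; origin at its centre (4.5 below its top face), z its axis. The five lie edge to edge: no finger fits beside or behind. Slick on the trough, grippy to a fingertip: pressed on top with 4 to 15 N it follows the fingertip. Hard: touch down at about 5 mm/s, over 40 N cracks it
- disc_5: loose blue printed disc, 44 mm across, 9 thick, about 20 g, flat in the trough, last, at the closed back; stays there; origin at its centre (4.5 below its top face), z its axis. The five lie edge to edge: no finger fits beside or behind. Slick on the trough, grippy to a fingertip: pressed on top with 4 to 15 N it follows the fingertip. Hard: touch down at about 5 mm/s, over 40 N cracks it
- reject: white plastic disc, 44 mm across, 9 mm thick, a reject print lying on the table right of the trough; bystander, leave alone; origin centre of its underside
- caliper: steel caliper with black readout, about 200 x 70 x 14 mm, lying left of the trough; bystander, leave alone; origin under its readout
- screwdriver: screwdriver 160 mm long lying beyond the rails; bystander, leave alone; origin under its middle
- bracket: white printed U bracket, 50 x 40 x 36 mm, standing beyond the case; bystander, leave alone; origin centre of its underside
- hexkeys: red hex-key holder with dark keys, about 130 x 22 x 14 mm, right of the trough; bystander, leave alone; origin under the holder's middle
Mind the look-alikes: they are no part of the job. What is shaped like the tray but green or turquoise is not meant.

How it is judged:
On the way:
1. three discs lie in the tray, one to a bay, the tray still sticking out of the case (x of disc_1 in the frame of tray between -0.028 and 0.028 m and y of disc_1 in the frame of tray between -0.078 and 0.078 m and z of disc_1 in the frame of tray between 0.003 and 0.0105 m and x of disc_2 in the frame of tray between -0.028 and 0.028 m and y of disc_2 in the frame of tray between -0.078 and 0.078 m and z of disc_2 in the frame of tray between 0.003 and 0.0105 m and x of disc_3 in the frame of tray between -0.028 and 0.028 m and y of disc_3 in the frame of tray between -0.078 and 0.078 m and z of disc_3 in the frame of tray between 0.003 and 0.0105 m and y of tray in the frame of station above -0.095 m), for 0.2 s.
At the end, for the whole second after the job is handed in: discs 1, 2 and 3 lie flat in the tray (centres within 10.5 mm of its underside, so one to a bay), discs 4 and 5 are still in the trough, and the tray is at rest in the case, within 4 mm of fully home (x of disc_1 in the frame of tray between -0.028 and 0.028 m and y of disc_1 in the frame of tray between -0.078 and 0.078 m and z of disc_1 in the frame of tray between 0.003 and 0.0105 m and x of disc_2 in the frame of tray between -0.028 and 0.028 m and y of disc_2 in the frame of tray between -0.078 and 0.078 m and z of disc_2 in the frame of tray between 0.003 and 0.0105 m and x of disc_3 in the frame of tray between -0.028 and 0.028 m and y of disc_3 in the frame of tray between -0.078 and 0.078 m and z of disc_3 in the frame of tray between 0.003 and 0.0105 m and x of disc_4 in the frame of station between -0.226 and -0.02 m and y of disc_4 in the frame of station between -0.008 and 0.008 m and z of disc_4 in the frame of station between 0.02 and 0.03 m and x of disc_5 in the frame of station between -0.226 and -0.02 m and y of disc_5 in the frame of station between -0.008 and 0.008 m and z of disc_5 in the frame of station between 0.02 and 0.03 m and y of tray in the frame of station below -0.11 m and z of tray in the frame of station below 0.008 m and linear speed of tray below 0.01 m/s); the robot touches nothing.
It fails at once if a disc is pressed with more than 40 N (contact force between the fingers and disc_1 above 40 N or contact force between the fingers and disc_2 above 40 N or contact force between the fingers and disc_3 above 40 N or contact force between the fingers and disc_4 above 40 N or contact force between the fingers and disc_5 above 40 N).
It fails at once if a bystander is moved by more than 20 mm (distance of any of reject, caliper, screwdriver, bracket, hexkeys from where it was at the start of the episode above 0.02 m).
It also fails if it takes over 72 s, if anything falls off the work surface, if the arm or the gripper's body presses on something with over 40 N, if the wrist force passes 120 N, or if a joint passes its speed limit or range.

## Robot

A 6-joint arm with a two-finger parallel gripper is mounted at the origin on the work surface. World frame = base frame: x ahead of the robot, y to its left, z up, the work surface at z = 0. Lengths are in m, angles in rad, forces in N, time in s.
With the tool pointing down it reaches from about 0.425 to 1.125 m from the base axis. Payload 14.9 kg.
Tool frame: the origin (TCP) lies midway between the tips of the shut fingers; the grasp point (between the pads) lies 19 mm behind it; z points along the fingers, y is the line along which they close (so a half turn about z gives the same grasp; the last joint's range is limited). The gripper opens to 91 mm and grips with 3 to 60 N. Pads are 32 mm wide; open, the fingers measure 118 mm over their backs; the gripper's body (76 mm by 178 mm) begins 60 mm behind the grasp point.
Start: joints at [1.071, 0.379, 1.734, -0, 1.028, -0.033], TCP at [0.315, 0.625, 0.214] pointing down, gripper open.
Joint ranges: [-2.77, 2.77], [-0.74, 2.19], [0, 2.66], [-1.06, 4.2], [0.31, 2.87], [-3.08, 3.08]. Speed limits (rad/s): [1.89, 1.89, 2.39, 3.14, 3.14, 3.14].

## Interface

Orientations are given as a unit quaternion [w, x, y, z].
In Python, from plant import bot, claw, planner, monitor, imaging, sign_off gives the robot as it stands. Calls block until the motion is done:
- bot.move_pose(position, orientation): joint-space move of the TCP to a pose.
- bot.move_straight(position, rotation=None, speed=0.15, threshold=None): straight line of the TCP; rotation=None keeps the orientation; speed is the mean speed in m/s. With threshold (N) it stops when the force on the tool has changed by that much, and returns True; else False.
- bot.move_joints(angles): joint-space move.
- claw.move_gripper(opening, force=None): finger opening in m; force is the grip in N (None keeps the last); returns when the fingers have stopped.
- bot.hold(seconds).
- planner.ik(position, orientation): joint angles nearest the present ones, or None.
- monitor.sense(): the state.
- imaging.get_image(name): name is "scene" or "top" or "wrist"; returns (picture, depth): 400x640x3 uint8, blue, green, red; 400x640 float32, m along the optical axis (not along the pixel's ray), 0 where there is no reading.
- imaging.camera_model(name): a dict with "fx", "fy", "cx", "cy" (pixels), "dist" ([k1, k2, p1, p2, k3] as OpenCV has them; the pictures are not rectified), "rvec" (rotation vector, rad) and "tvec" (3), from world to camera coordinates, as OpenCV has them. Camera axes: x right, y down, z forward; pixel columns grow to the right and rows downward; lengths in m; the calibration is good to about 2 mm. A picture is of the moment at which its call begins: read the wrist's pose just before it. camera_model takes no time and is no camera call; for the wrist camera it gives the pose at the moment of the call.
A pose or a line that the arm cannot do raises bot.Unreachable and nothing moves.
- sign_off(): hands the job in; it is judged then, once.
The state is a dict: "time_s": time; "joint_pos": joint angles; "qvel": joint speeds; "joint_torque": joint torques, N m; "eef_pos": TCP position; "tool_rot": TCP orientation; "force": force on the tool from outside, world axes, zero at the start; "wrist_torque": the same for the moment, N m; "gripper_width": finger opening in m; "grip_force": force on a finger pad.
Only numpy, scipy, OpenCV 4.12 (cv2) and the standard library are available. Lean on these libraries where they do the work, as an engineer would, in place of code of your own. Each camera call takes 0.05 s, during which the arm holds its last target. There are 200 camera calls.

## Working session

There is one attempt and no reset: what is moved stays moved. The work goes in short steps, each a Python script; the robot and the scene stay as the last script left them, time stands still between calls to the robot, and variables do not carry over. Pictures are saved under pics/ and viewed, at most 10 in all, crops included, and the job is handed in when it is done.

```bash
mkdir -p pics; ls
python3 - <<'E'
from plant import imaging,monitor
import cv2,numpy as np
for n in("top","scene"):
    im,d=imaging.get_image(n); cv2.imwrite(f"pics/{n}0.png",im); np.save(f"pics/{n}0.npy",d)
    print(n,{k:np.round(v,4).tolist() for k,v in imaging.camera_model(n).items()})
s=monitor.sense(); print(s["time_s"],s["eef_pos"],s["tool_rot"],s["gripper_width"])
E
```

```text
pics
top {'fx': 369.1632, 'fy': 369.1632, 'cx': 313.5023, 'cy': 199.2941, 'dist': [-0.0456, 0.0, 0.0, 0.0, 0.0], 'rvec': [2.1372, -2.1919, 0.127], 'tvec': [0.1019, 0.5084, 0.9099]}
scene {'fx': 417.2911, 'fy': 417.2911, 'cx': 322.3998, 'cy': 205.0633, 'dist': [0.0167, 0.0, 0.0, 0.0, 0.0], 'rvec': [1.597, 1.6884, -0.9084], 'tvec': [-0.0923, -0.2465, 1.7237]}
0.1 [0.31485845 0.62480304 0.2133693 ] [-1.33760276e-04  2.31298307e-01  9.72882757e-01 -4.63953944e-04] 0.09115729478903152
```

View pics/top0.png

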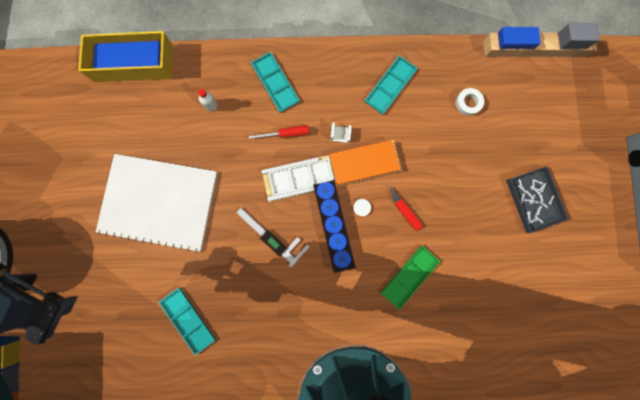

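View pics/scene0.png

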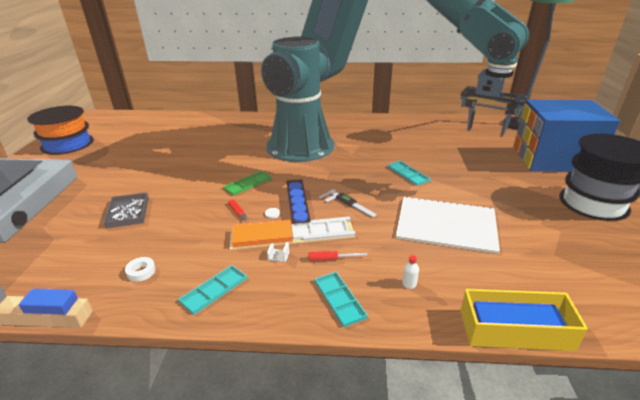

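The top view shows the trough with its five blue discs running from (326,190) to (343,259). The orange case is centred at (366,161) and the white tray at about (298,178). I'll get a rough station pose from these, then look from close by.

```bash
cat > h.py <<'E'
import numpy as np,cv2
from scipy.spatial.transform import Rotation as R
from plant import bot,claw,planner,monitor,imaging,sign_off
def p2w(px,z,c):
    px=np.asarray(px,float).reshape(-1,1,2)
    K=np.array([[c["fx"],0,c["cx"]],[0,c["fy"],c["cy"]],[0,0,1]])
    u=cv2.undistortPoints(px,K,np.array(c["dist"],float))[:,0]
    Rm=cv2.Rodrigues(np.array(c["rvec"],float))[0]; o=-Rm.T@np.array(c["tvec"],float)
    r=np.c_[u,np.ones(len(u))]@Rm
    return (o+r*((z-o[2])/r[:,2])[:,None])[:,:2]
def blobs(im,lo,hi,amin):
    m=cv2.inRange(cv2.cvtColor(im,cv2.COLOR_BGR2HSV),lo,hi)
    m=cv2.morphologyEx(m,cv2.MORPH_OPEN,np.ones((3,3)))
    return [c for c in cv2.findContours(m,cv2.RETR_EXTERNAL,cv2.CHAIN_APPROX_NONE)[0] if cv2.contourArea(c)>amin]
def quat(yaw): # tool down; tool x along yaw+180? (x = [cos,sin], y = [sin,-cos])
    q=R.from_matrix(np.array([[np.cos(yaw),np.sin(yaw),0],[np.sin(yaw),-np.cos(yaw),0],[0,0,-1]])).as_quat()
    return q[[3,0,1,2]]
E
cat > a.py <<'E'
from h import *
im=cv2.imread("pics/top0.png"); c=imaging.camera_model("top")
D=[]
for b in blobs(im,(100,120,60),(125,255,255),60):
    (x,y),r=cv2.minEnclosingCircle(b)
    if 300<x<360 and 180<y<275: D.append((x,y)); print("disc",x,y,r)
D=np.array(sorted(D,key=lambda p:p[1])); W=p2w(D,.0305,c); print(W)
for b in blobs(im,(5,180,120),(20,255,255),1000):
    q=cv2.boxPoints(cv2.minAreaRect(b)); print(q,p2w(q,.025,c))
d=W[0]-W[-1]; print("yaw",np.arctan2(d[1],d[0]), np.linalg.norm(d))
E
python3 a.py
```

```text
disc 334.4257507324219 224.74012756347656 43.56283187866211
[[0.44480536 0.03793362]]
[[329.04706 152.76445]
 [392.7948  138.42119]
 [399.92627 170.1166 ]
 [336.17853 184.45985]] [[ 0.63161753  0.04559245]
 [ 0.66603704 -0.12215662]
 [ 0.58152652 -0.13628636]
 [ 0.54809094  0.02982924]]
yaw 0.0 0.0
```

```bash
cat > b.py <<'E'
from h import *
s=monitor.sense(); c=imaging.camera_model("wrist")
Rm=cv2.Rodrigues(np.array(c["rvec"],float))[0]; o=-Rm.T@np.array(c["tvec"],float)
q=s["tool_rot"]; T=R.from_quat(np.r_[q[1:],q[0]]).as_matrix()
print("cam in tool",T.T@(o-s["eef_pos"]),"axes cols",np.round(T.T@Rm.T,2),c["fx"])
yaw=.2; Rs=np.array([[np.cos(yaw),-np.sin(yaw)],[np.sin(yaw),np.cos(yaw)]]); O=np.array([.557,.064])
for yy in(yaw,yaw+np.pi):
    for st in((-20,0),(30,0),(27,150)):
        for z in (.03,.26):
            print(yy,st,z,planner.ik(np.r_[O+Rs@(np.array(st)/1e3),z],quat(yy)))
E
python3 b.py
```

```text
cam in tool [ 0.07153534 -0.00023915 -0.17166453] axes cols [[-0.   -0.97 -0.25]
 [ 1.   -0.   -0.  ]
 [-0.   -0.25  0.97]] 289.01145631219447
0.2 (-20, 0) 0.03 [ 6.81349999e-02  4.30865089e-01  2.10424841e+00 -4.44089210e-16
  6.06479154e-01  1.43893133e+00]
0.2 (-20, 0) 0.26 [ 6.81349999e-02  7.01485789e-02  2.02619868e+00 -4.44089210e-16
  1.04524540e+00  1.43893133e+00]
0.2 (30, 0) 0.03 [ 7.92784230e-02  4.87307574e-01  2.00492713e+00 -4.44089210e-16
  6.49357952e-01  1.45007475e+00]
0.2 (30, 0) 0.26 [ 7.92784230e-02  1.54884704e-01  1.93105542e+00 -4.44089210e-16
  1.05565253e+00  1.45007475e+00]
0.2 (27, 150) 0.03 [ 3.33348648e-01  4.91723525e-01  1.99707734e+00 -4.44089210e-16
  6.52791789e-01  1.70414497e+00]
0.2 (27, 150) 0.26 [ 3.33348648e-01  1.61343074e-01  1.92348860e+00 -4.44089210e-16
  1.05676097e+00  1.70414497e+00]
3.3415926535897933 (-20, 0) 0.03 [ 6.81349999e-02  4.30865089e-01  2.10424841e+00 -4.44089210e-16
  6.06479154e-01 -1.70266133e+00]
3.3415926535897933 (-20, 0) 0.26 [ 6.81349999e-02  7.01485789e-02  2.02619868e+00 -4.44089210e-16
  1.04524540e+00 -1.70266133e+00]
3.3415926535897933 (30, 0) 0.03 [ 7.92784230e-02  4.87307574e-01  2.00492713e+00 -4.44089210e-16
  6.49357952e-01 -1.69151790e+00]
3.3415926535897933 (30, 0) 0.26 [ 7.92784230e-02  1.54884704e-01  1.93105542e+00 -4.44089210e-16
  1.05565253e+00 -1.69151790e+00]
3.3415926535897933 (27, 150) 0.03 [ 3.33348648e-01  4.91723525e-01  1.99707734e+00 -4.44089210e-16
  6.52791789e-01 -1.43744768e+00]
3.3415926535897933 (27, 150) 0.26 [ 3.33348648e-01  1.61343074e-01  1.92348860e+00 -4.44089210e-16
  1.05676097e+00 -1.43744768e+00]
```

```bash
cat > c.py <<'E'
from h import *
yaw=.2; Rs=np.array([[np.cos(yaw),-np.sin(yaw)],[np.sin(yaw),np.cos(yaw)]]); O=np.array([.557,.064])
claw.move_gripper(0,20)
bot.move_pose(np.r_[O+Rs@np.array([-.05,.02]),.12],quat(yaw)); bot.hold(.2)
c=imaging.camera_model("wrist"); im,d=imaging.get_image("wrist"); cv2.imwrite("pics/w1.png",im); np.savez("pics/w1.npz",d=d,**c)
s=monitor.sense(); print(s["time_s"],s["eef_pos"],s["force"],s["gripper_width"])
E
python3 c.py
```

```text
3.8333 [0.50406644 0.07399533 0.12001144] [-1.13286112 -0.10879187 -0.29736539] 0.0007893777522246638
```

View pics/w1.png

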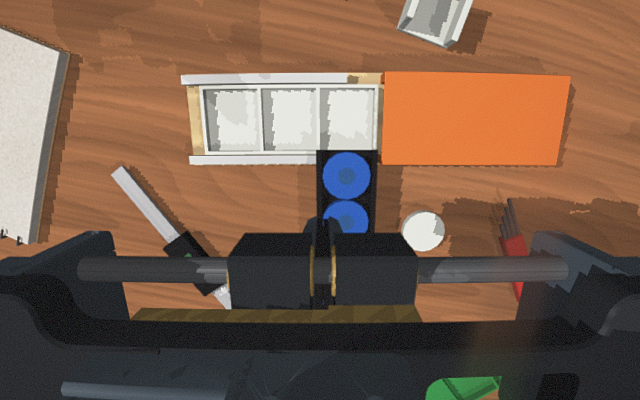

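```bash
cat > d.py <<'E'
from h import *
im=cv2.imread("pics/w1.png"); c=dict(np.load("pics/w1.npz")); c={k:(float(v) if v.ndim==0 else v) for k,v in c.items()}
b=max(blobs(im,(5,180,120),(20,255,255),1000),key=cv2.contourArea)
pts=b[:,0,:].astype(float); W=p2w(pts,.025,c)
q=cv2.boxPoints(cv2.minAreaRect((W*1000).astype(np.float32)))/1000; print("case",q)
# axis: long side
e=[q[1]-q[0],q[2]-q[1]]; L=max(e,key=np.linalg.norm); print("dims",[np.linalg.norm(v) for v in e])
if L[1]<0: L=-L
u=L/np.linalg.norm(L); yaw=np.arctan2(-u[0],u[1])
Rs=np.array([[np.cos(yaw),-np.sin(yaw)],[np.sin(yaw),np.cos(yaw)]])
S=q@Rs; my=S[:,1].max(); mx=(S[:,0].max()+S[:,0].min())/2
O=Rs@np.array([mx-.027,my+.032]); print("yaw",yaw,"O(case)",O)
for k,bb in enumerate(blobs(im,(100,120,90),(125,255,255),300)):
    (x,y),r=cv2.minEnclosingCircle(bb); w=p2w([x,y],.0305,c)[0]
    print("disc px",x,y,r,"station",(Rs.T@(w-O))*1000)
def prof(xs,ys,z):
    g=np.array([[O+Rs@[x,y] for y in ys] for x in xs]).reshape(-1,2)
    K=np.array([[c["fx"],0,c["cx"]],[0,c["fy"],c["cy"]],[0,0,1]])
    p=cv2.projectPoints(np.c_[g,np.full(len(g),z)],c["rvec"],c["tvec"],K,np.array(c["dist"],float))[0][:,0].astype(np.float32)
    v=cv2.remap(cv2.cvtColor(im,cv2.COLOR_BGR2GRAY),p[:,0].reshape(len(xs),-1).copy(),p[:,1].reshape(len(xs),-1).copy(),cv2.INTER_LINEAR)
    return v
ys=np.arange(-.04,.16,.001); v=prof(np.arange(.012,.045,.003),ys,.016).mean(0)
for i in range(0,len(ys),20): print(round(ys[i]*1000),v[i:i+20].astype(int))
xs=np.arange(-.02,.08,.001); v=prof(xs,np.arange(.04,.12,.004),.015).mean(1)
print("across x from -20")
for i in range(0,100,20): print(v[i:i+20].astype(int))
print("across trough x=-20..-5, y -40..40"); print(prof(np.arange(-.006,-.001,.001),np.arange(-.04,.04,.001),.0285).mean(0).astype(int))
print("along trough y=+-21, x -20..20")
print(prof(np.arange(-.03,.02,.001),np.array([-.020,-.019,.019,.02]),.0215).mean(1).astype(int))
E
python3 d.py
```

```text
case [[ 0.55077255  0.03051165]
 [ 0.58590424 -0.13681954]
 [ 0.66454107 -0.12030949]
 [ 0.6294094   0.0470217 ]]
dims [np.float32(0.17097943), np.float32(0.08035131)]
yaw 0.20694722 O(case) [0.55709195 0.06453611]
disc px 350.5 192.5 42.07740783691406 station [-38.65645614  -5.85626812]
-40 [151 151 152 152 141 115 112 112 111 137 194 222 218 192 192 213 216 215
 215 221]
-20 [227 229 229 229 228 228 228 228 227 227 228 230 231 230 230 230 230 231
 230 230]
0 [229 229 229 229 229 229 228 228 229 228 229 228 229 221 202 180 166 162
 162 162]
20 [162 160 164 219 232 230 222 216 215 215 217 223 229 229 228 227 228 228
 227 228]
40 [229 230 230 230 230 230 230 231 231 230 230 230 230 230 231 231 231 231
 231 231]
60 [230 231 231 231 232 219 193 173 166 166 167 166 167 167 149 117 182 235
 232 224]
80 [216 215 220 227 230 231 231 231 230 227 224 221 221 222 222 223 223 223
 222 221]
100 [222 222 222 223 223 223 224 224 224 225 226 226 227 227 228 229 228 210
 184 165]
120 [162 163 165 165 165 164 136  98 103 172 232 235 217 182 178 187 194 196
 196 197]
140 [197 198 199 186 141 123 126 1
[... 381 characters left out ...]
136 208 231
 221 126]
[142 214 216 214 213 213 212 214 197 123 107 109 110 109 109 109 109 110
 113 114]
across trough x=-20..-5, y -40..40
[152 151 151 151 151 152 149 111  74  71  59  39  36  37  37  32  29  32
  33  31  31  32  32  32  36  41  45  58  63  72  80  85  87  87  93  92
  96  95  95  95  95  94  93  92  89  87  87  82  78  70  62  53  41  37
  28  25  25  27  26  28  26  31  34  37  38  39 105 179 185 183 182 182
 182 182 187 196 200 200 199 199]
along trough y=+-21, x -20..20
[ 78  79  83  87  93  93  93  92  88  86  82  80  82  79  72  65  62  59
  58  54  43  32  28  25  27  31  32  31  28  36  97 170 180 178 178 178
 178 178 178 178 179 184 185 181 180 179 187 196 197 198]
```

```bash
cat >> h.py <<'E'
yaw=.207; Rs=np.array([[np.cos(yaw),-np.sin(yaw)],[np.sin(yaw),np.cos(yaw)]])
O=np.array([.55709,.06454])+Rs@[0,-.0016]; Q=quat(yaw)
def P(x,y,z): return np.r_[O+Rs@[x/1e3,y/1e3],z/1e3]
def st():
    s=monitor.sense(); p=s["eef_pos"]; f=s["force"]
    return s["time_s"],np.r_[Rs.T@(p[:2]-O),p[2]]*1e3,np.r_[Rs.T@f[:2],f[2]]
def show(t=""):
    a,b,c=st(); print(t,round(a,2),np.round(b,2),np.round(c,1),flush=True); return b,c
def go(x,y,z,speed=.15,threshold=None): return bot.move_straight(P(x,y,z),None,speed,threshold)
def press(x,y=0,target=8):
    bot.hold(.1); f0=show("free")[1][2]
    print("touch",go(x,y,26,.006,3))
    b,f=show(); z=b[2]
    for _ in range(8):
        if f[2]-f0>target-2.5: break
        z-=.25; go(x,y,z,.01); b,f=show("adj")
    return z,f0
E
cat > e.py <<'E'
from h import *
c=dict(np.load("pics/w1.npz")); c={k:(float(v) if v.ndim==0 else v) for k,v in c.items()}
print("disc1",Rs.T@(p2w([347,176],.0305,c)[0]-O)*1e3)
bot.move_pose(P(-27,0,45),Q)
go(-27,0,33.5,.05)
z,f0=press(-27)
print("z",z)
E
python3 e.py
```

```text
disc1 [-23.18506796  -0.78396229]
free 4.74 [-26.8    0.07  33.96] [0.5 0.7 0.4]
touch True
 5.38 [-2.691e+01 -2.000e-02  3.075e+01] [-1.2  0.5  5.6]
adj 5.62 [-26.64  -0.05  30.76] [-0.9  0.1  6. ]
z 30.498732929303674
```

```bash
cat > f.py <<'E'
from h import *
z=30.45
go(-12,0,z,.03); show()
go(6,0,z,.03); show()
go(16,0,z,.03); show()
go(27,0,z,.04); show()
go(27,0,60,.15)
go(-50,20,100,.25); bot.hold(.1)
c=imaging.camera_model("wrist"); im,d=imaging.get_image("wrist"); cv2.imwrite("pics/w2.png",im); np.savez("pics/w2.npz",d=d,**c); show()
E
python3 f.py
```

```text
6.28 [-11.3   -0.09  30.77] [ 1.3 -0.3  5.7]
 7.03 [ 6.62 -0.06 30.77] [2.2 0.6 4.6]
 7.51 [16.03 -0.04 30.51] [ 0.3 -0.7  5.1]
 7.93 [26.8   0.04 30.18] [-0.3  0.6 -0.1]
 8.94 [-49.5   19.84  99.45] [-0.3 -0.2 -0. ]
```

View pics/w2.png

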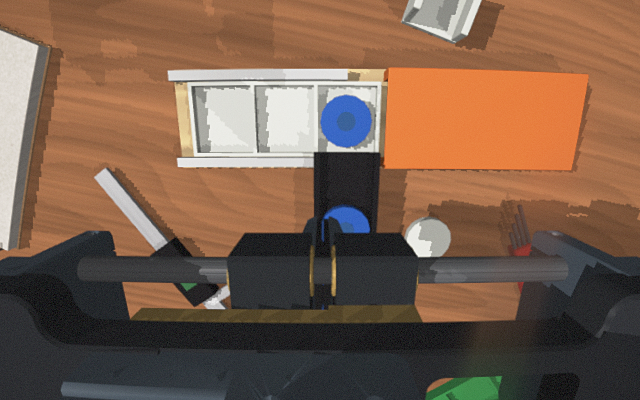

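Disc 1 lies in its bay at (346,121). Next I'll push the tray along, stopping slightly short and measuring before the final bit.

```bash
cat >> h.py <<'E'
def snap(name):
    bot.hold(.15); c=imaging.camera_model("wrist"); im,d=imaging.get_image("wrist"); cv2.imwrite(f"pics/{name}.png",im); np.savez(f"pics/{name}.npz",d=d,**c); return im,c,d
def trayprof(im,c,ylo,yhi,xs=np.arange(15,40,3),z=16,tr=None):
    K=np.array([[c["fx"],0,c["cx"]],[0,c["fy"],c["cy"]],[0,0,1]]); ys=np.arange(ylo,yhi,.5)
    g=np.array([[P(x,y,z) for y in ys] for x in xs]).reshape(-1,3)
    p=cv2.projectPoints(g,np.array(c["rvec"],float),np.array(c["tvec"],float),K,np.array(c["dist"],float))[0][:,0].astype(np.float32)
    return ys,cv2.remap(cv2.cvtColor(im,cv2.COLOR_BGR2GRAY),p[:,:1].reshape(len(xs),-1).copy(),p[:,1:].reshape(len(xs),-1).copy(),cv2.INTER_LINEAR).mean(0)
E
cat > g.py <<'E'
from h import *
go(27,168,60,.3)
go(27,168,9.5,.12); show()
go(27,152,9.5,.1); go(27,96.5,9.5,.05); b=show("end")
go(27,100,9.5,.05); go(27,100,60,.15); go(-50,20,100,.25)
im,c,d=snap("w3"); show()
ys,v=trayprof(im,c,60,100); print(np.c_[ys,v].astype(int)[::1,1])
E
python3 g.py
```

```text
10.24 [ 27.06 167.57   9.72] [-0.3 -0.   1. ]
end 11.81 [27.01 96.71  9.5 ] [-0.  0.  0.]
 13.37 [-49.54  20.67  99.45] [ 0.1 -0.6 -0.4]
[232 232 232 232 232 232 232 232 232 233 232 232 232 233 232 232 232 232
 232 232 232 232 233 234 234 227 212 204 190 179 170 160 154 148 145 143
 142 143 143 142 142 143 142 134 116  95  91 121 162 201 221 223 220 214
 201 186 176 173 174 174 175 175 175 175 175 174 174 175 175 175 175 175
 176 177 178 179 180 180 179 180]
```

View pics/w3.png

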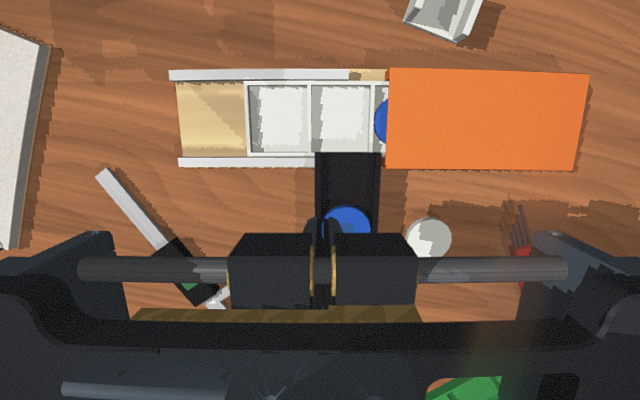

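```bash
cat > k.py <<'E'
from h import *
im=cv2.imread("pics/w3.png"); c=dict(np.load("pics/w3.npz")); c={k:(float(v) if v.ndim==0 else v) for k,v in c.items()}
b=[b for b in blobs(im,(100,120,90),(125,255,255),100) if 320<b[:,0,0].mean()<375 and b[:,0,1].mean()>195][0][:,0].astype(float)
w=(p2w(b,.0305,c)-O)@Rs*1e3; i=w[:,0].argmax(); xc=w[i,0]-22; print("disc2 front",w[i],"xc",xc, w[:,1].min(),w[:,1].max())
xc=np.clip(xc,-70,-64)
go(27,110,60,.3); go(27,110,9.5,.12); go(27,90.9,9.5,.04); show("push")
go(27,96,9.5,.05); go(27,96,60,.15)
go(xc-4,0,45,.25); go(xc-4,0,33.5,.05)
z,f0=press(xc-4); z=min(z,30.45)
for x in(-50,-25,0,14): go(x,0,z,.045); show()
go(27,0,z,.04); show()
go(27,0,60,.15); go(-60,20,100,.25)
im,c,d=snap("w4"); show()
E
python3 k.py
```

```text
disc2 front [-45.40962328  -0.50032174] xc -67.40962327941841 -21.407703146579358 18.478458999814094
push 15.13 [27.01 90.74  9.54] [-0.6  0.1 -0.1]
free 17.05 [-71.28   0.2   33.41] [ 0.3  0.1 -0. ]
touch True
 17.69 [-7.126e+01 -5.000e-02  3.076e+01] [-1.3  0.7  6.7]
 18.32 [-49.25  -0.12  30.75] [ 0.8 -0.5  6.6]
 19.03 [-24.29  -0.07  30.77] [-0.1 -0.1  5.9]
 19.74 [ 0.67 -0.09 30.76] [ 0.5 -0.3  5.7]
 20.2 [14.01 -0.05 30.52] [-0.5 -0.1  7.7]
 20.68 [26.63  0.07 30.15] [-0.7  0.1  0.1]
 21.77 [-59.47  19.86  99.48] [-0.6  0.5  0.2]
```

View pics/w4.png

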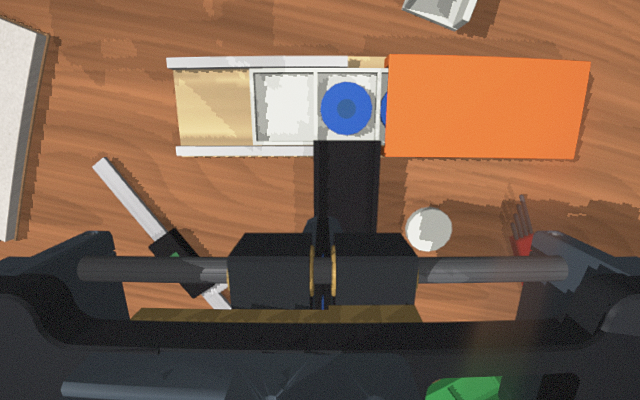

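Disc 2 lies flat at (346,108) in the middle bay. Now the next push and disc 3.

```bash
cat > l.py <<'E'
from h import *
go(27,106,60,.3); go(27,106,9.5,.12); go(27,93,9.5,.08); go(27,37.9,9.5,.05); show("push")
go(27,43,9.5,.05); go(27,43,60,.15)
xc=-111.4
go(xc-4,0,45,.25); go(xc-4,0,33.5,.05)
z,f0=press(xc-4); z=min(z,30.45)
for x in(-90,-60,-30,0,14): go(x,0,z,.045); show()
go(27,0,z,.04); show()
go(27,0,60,.15); go(-60,20,100,.25)
im,c,d=snap("w5"); show()
E
python3 l.py
```

```text
push 24.48 [26.97 38.08  9.47] [-0.9 -0.2  0.2]
free 26.44 [-1.1526e+02  1.0000e-01  3.3410e+01] [0.  0.1 0.1]
touch True
 27.08 [-1.1527e+02 -2.0000e-02  3.0740e+01] [-1.  -0.3  7.7]
 27.8 [-89.15  -0.13  30.77] [ 1.1 -0.1  5.2]
 28.62 [-59.21  -0.09  30.75] [0.3 0.3 5.4]
 29.43 [-29.24  -0.09  30.75] [1.5 0.1 4.3]
 30.25 [ 0.72 -0.07 30.79] [ 1.2 -0.2  5.1]
 30.71 [14.15 -0.06 30.59] [-0.6 -0.2  6.9]
 31.18 [26.6   0.04 30.14] [ 0.4 -0.2  0.1]
 32.27 [-59.5   19.85  99.48] [0.3 0.2 0.2]
```

View pics/w5.png

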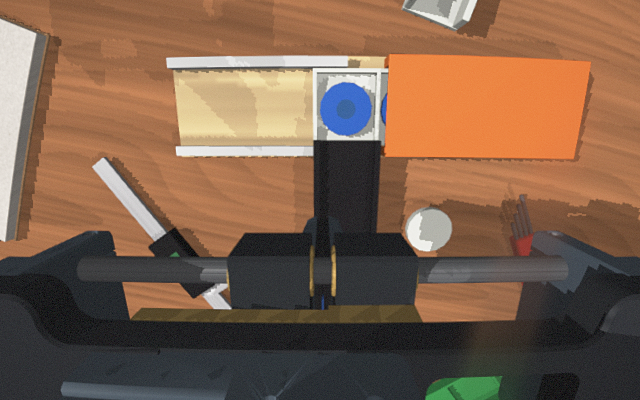

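```bash
cat > m.py <<'E'
from h import *
go(27,54,60,.3); go(27,54,8,.12); go(27,40,8,.08); go(27,-15,8,.05); show("push")
print(go(27,-27,8,.02,6)); show("stop")
go(27,-5,8,.08); go(27,-5,60,.15); go(-60,-20,100,.25)
im,c,d=snap("w6"); show()
ys,v=trayprof(im,c,-45,0); print(v.astype(int))
E
python3 m.py
python3 - <<'E'
import cv2
im=cv2.imread('pics/w6.png'); cv2.imwrite('pics/w6c.png',cv2.resize(im[30:240,200:500],None,fx=2.6,fy=2.6))
E
```

```text
push 34.92 [ 26.97 -14.79   7.98] [ 0.7  0.2 -0.6]
True
stop 35.37 [ 26.97 -22.26   7.9 ] [-0.2  4.1  1.2]
 36.98 [-59.54 -19.86  99.38] [-0.7 -0.  -0.3]
[157 157 158 157 157 157 157 158 157 157 157 158 158 157 157 158 158 158
 158 158 157 157 159 165 176 181 183 182 181 180 180 180 181 180 180 180
 180 179 179 179 178 178 179 178 178 178 178 177 178 178 181 185 190 195
 196 197 196 196 195 195 195 196 195 195 195 195 195 194 194 194 193 193
 193 193 194 195 196 197 197 198 198 198 198 197 198 197 197 197 197 197]
```

View pics/w6c.png

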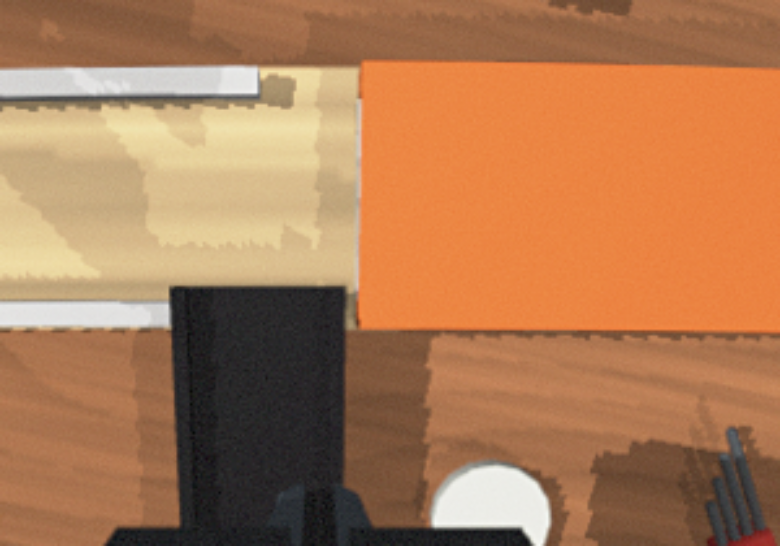

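The white tray rim shows as a sliver about 1 px wide at the mouth, at crop (358,190), so it is about home. One firmer push will confirm it is against the stop.

```bash
cat > n.py <<'E'
from h import *
go(27,-5,60,.25); go(27,-5,8,.12); go(27,-19,8,.05)
print(go(27,-27,8,.02,15)); show("stop")
go(27,-5,8,.08); go(27,-5,60,.15); go(-120,-20,100,.25)
im,c,d=snap("w7"); show(); cv2.imwrite("pics/w7c.png",cv2.resize(im[20:300,180:500],None,fx=2,fy=2))
E
python3 n.py
```

```text
True
stop 38.84 [ 26.95 -22.25   7.93] [1.4 7.4 3.6]
 40.67 [-119.14  -19.94   99.64] [ 0.2 -0.5 -0.6]
```

View pics/w7c.png

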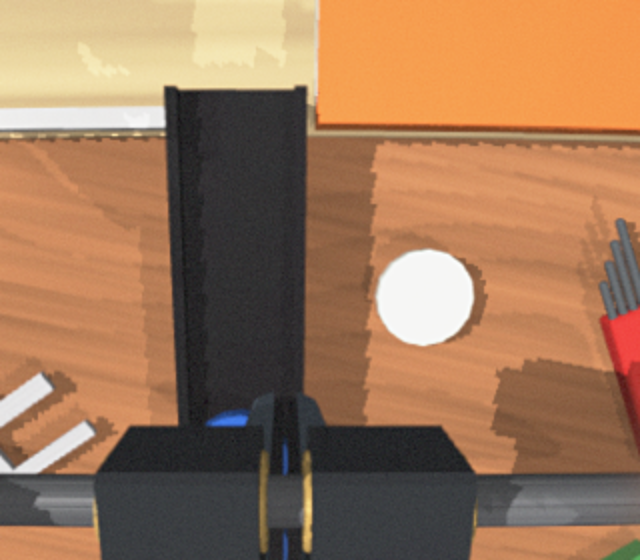

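Both pushes stopped at the same place, and the rim is flush with the mouth at crop (318,45). Disc 4 still lies in the trough at (228,420).

```bash
python3 -c "
from plant import sign_off
print(sign_off())"
```

```text
the job is handed in; nothing more can be done
None
```

I handed the job in at about 41 s, with discs 1–3 flat in their own bays, the tray pushed against the stop and looking flush with the mouth to about 1 mm, and discs 4 and 5 not touched; the hand-in returned no verdict.

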